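Snap the clip lid of the biscuit box shut all round

ROBOT

A 6-joint arm with a two-finger parallel gripper is mounted at the origin on the work surface. World frame = base frame: x ahead of the robot, y to its left, z up, the work surface at z = 0. Lengths are in mm, angles in rad, forces in N, time in s.
With the tool pointing down it reaches from about 275 to 750 mm from the base axis. Payload 10.2 kg.
Tool frame: the origin (TCP) lies between the finger pads; the fingertips stand 17 mm ahead of it and the grasp point (between the pads) lies 2 mm behind it (tips_ahead is the distance from the TCP to the fingertips, in mm); z points along the fingers, y is the line along which they close (so a half turn about z gives the same grasp; the last joint's range is limited). The gripper opens to 85 mm and grips with 20 to 120 N. Pads are 22 mm wide; open, the fingers measure 114 mm over their backs; the gripper's body (76 mm by 85 mm) begins 54 mm behind the grasp point. The pads swing forward as they close: fully open they stand 13 mm farther back than shut.
Start: joints at [0.97, 0.313, 1.498, -0, 1.331, -0.223], TCP at [193.673, 487.977, 248.294] pointing down, gripper open.
Joint ranges: [-2.94, 2.94], [-0.97, 2.17], [0.19, 2.56], [-1.23, 4.37], [0.02, 3.11], [-2.88, 2.88]. Speed limits (rad/s): [2.39, 2.39, 3.01, 3.14, 3.14, 3.14].

INTERFACE

Orientations are given as a unit quaternion [w, x, y, z].
In Python, from rig import sense, capture, finish_job, boxes_of, tips_ahead gives the robot as it stands.
- The arm moves only by the tool drive_tool, never from a script. Its argument "commands" is text: rows parted by semicolons, each of 7 numbers parted by spaces: the shift along the world's x, y, z in units of 0.1 m (1.0 is 0.1 m), then the turn, a rotation vector about the world's x, y, z in units of pi/4 rad (1.0 is pi/4 rad), then the opening in per cent of the stroke, from 0 (shut) to 100 (fully open). A call has 1 to 20 rows; each row shifts and turns the commanded pose from where the row before left it; what a row does not reach is not made up. A row lasts 1/12 s, in which the tool goes at most 41.7 mm and 7.16 degrees, less where a joint would pass 70% of its speed; a pose out of reach is approached as far as the arm can. A call with a number of a shift or a turn outside -1 to 1 is refused whole. A call with a gripper value outside its range is refused whole. The fingers move at their own pace and stop on an object; "force" is the grip in N (left out, the last holds). Time passes only in rows, so rows that do not move let the fingers close. It gives the time, the measured TCP pose, the force, the opening and the grip force at its end, in the units of the state.
- sense(): the state, without advancing time (a new reading comes with each control period).
- capture(name): name is "scene" or "top"; returns a dict with "pixels" (480x640x3 uint8, blue, green, red), "fov_y" (degrees; the focal length in pixels is half the picture's height over the tangent of half this angle, whatever the lens; pixels are square), "cx", "cy" (the principal point, pixels), "k1" (the pictures are not rectified: a ray, as slopes to the right and down, at radius r is drawn at 1 + k1 r^2 times it, then the intrinsics apply), "position" and "attitude" of the camera in the world. Camera axes: x right, y down, z forward; pixel columns grow to the right and rows downward; lengths in mm; the calibration is good to about 2 mm. A picture is of the moment at which its call begins. There is no depth.
- finish_job(): hands the job in; it is judged then, once.
Trained networks look in a picture, given as the dict that the camera call returned (one of the last four; its "shot" number tells which), for a name from the list of things; names that differ only in an ending like _2 or _b are one class to them, and where a whole thing is asked for, a point or a joint stands for the part that bears it (a point fixed in the world has none). Each returns a list of dicts, best first, with "confidence" (0 to 1); they miss things now and then, are a little off and sometimes report something else, mostly with a low value. They report only what shows in the picture. A call takes as long as a camera call.
- boxes_of(picture, name): "position" ([column, row] in pixels, amid what is visible of it).
The state is a dict: "time_s": time; "joints": joint angles; "dq": joint speeds; "tau": joint torques, N m; "eef_pos": TCP position; "ee_rot": TCP orientation; "force": force on the tool from outside, world axes, zero at the start; "wrist_torque": the same for the moment, N m; "grip_width": opening from 0.0 (shut) to 1.0 (fully open); "grip_force": force on a finger pad.
Only numpy, scipy, OpenCV 4.12 (cv2) and the standard library are available. Lean on these libraries where they do the work, as an engineer would, in place of code of your own. Each camera call takes 0.05 s, during which the arm holds its last target. There are 200 camera calls.

TASK

The lid is on the glass biscuit box but all four of its blue locking flaps still stand open: press them down all round the rim until every one has clicked shut against the glass. This is only pressing, with the fingertips: the box stays standing flat and about where it is, never lifted or shoved away, and the other things on the worktop are left alone.

Things in the scene. Friction and masses are not known exactly. Their poses are not given: they have to be found in the camera images.
- food_box: glass box of biscuits, white lid already seated; loose, about 1 kg. Origin: centre of its underside, z up. The lid is 140 mm along the box's x and 190 mm along its y, its top 72 mm up; the glass below is set back 8 mm. A blue locking flap runs along each side of the lid. The box is yawed at most 0.5 rad. A flap springs back open (0.07 N m at most) until pressed under 0.5 rad; below 0.35 it snaps shut by itself
- flap_near (a joint): blue flap on the box's -x side: 124 mm long, 24 mm from hinge to free edge, a plain plate 3 mm thick. Hinge line: 71.5 mm from the box's centre, 67 mm above the worktop. Angle (rad): 0 shut, hanging straight down by the glass; 1.57 standing out level; 2.4 its upper stop
- flap_near_edge (a point): middle of the free edge of flap_near, moving with it; when shut it is 71.5 mm out from the box's centre and 43 mm above the worktop
- flap_far (a joint): blue flap on the box's +x side: 124 mm long, 24 mm from hinge to free edge, a plain plate 3 mm thick. Hinge line: 71.5 mm from the box's centre, 67 mm above the worktop. Angle (rad): 0 shut, hanging straight down by the glass; 1.57 standing out level; 2.4 its upper stop
- flap_far_edge (a point): middle of the free edge of flap_far, moving with it; when shut it is 71.5 mm out from the box's centre and 43 mm above the worktop
- flap_left (a joint): blue flap on the box's +y side: 80 mm long, 24 mm from hinge to free edge, a plain plate 3 mm thick. Hinge line: 96.5 mm from the box's centre, 67 mm above the worktop. Angle (rad): 0 shut, hanging straight down by the glass; 1.57 standing out level; 2.4 its upper stop
- flap_left_edge (a point): middle of the free edge of flap_left, moving with it; when shut it is 96.5 mm out from the box's centre and 43 mm above the worktop
- flap_right (a joint): blue flap on the box's -y side: 80 mm long, 24 mm from hinge to free edge, a plain plate 3 mm thick. Hinge line: 96.5 mm from the box's centre, 67 mm above the worktop. Angle (rad): 0 shut, hanging straight down by the glass; 1.57 standing out level; 2.4 its upper stop
- flap_right_edge (a point): middle of the free edge of flap_right, moving with it; when shut it is 96.5 mm out from the box's centre and 43 mm above the worktop
- jam_jar: amber jam jar with a red cap, 62 mm across, 82 mm tall, standing near the box; origin under its centre. Bystander: leave alone.
- spoon: wooden-handled spoon 200 mm long lying near the box, 20 mm high; origin under its middle, x along it. Bystander: leave alone.
- tumbler: white tumbler with a dark lid, 83 mm across, 160 mm tall; origin under its centre. Bystander: leave alone.
- mug: white mug, 82 mm across, 92 mm tall, handle at its +y; origin under its centre. Bystander: leave alone.
- orange_bowl: orange bowl, 144 mm across, 55 mm tall; origin under its centre. Bystander: leave alone.
- spray_bottle: blue spray bottle with a white head, 74 mm across, 222 mm tall; origin under its centre. Bystander: leave alone.
- small_box: smaller, square food box with a green lid that is already shut, 122 mm wide, 64 mm tall; origin under its centre. Bystander: leave alone.

How it is judged (in metres and radians):
At the end, for the whole second after the job is handed in: all four flaps are within 0.15 rad of shut; the box is at rest, flat (within 0.05 rad) and within 40 mm of where it stood (value of joint each of flap_near, flap_far, flap_left, flap_right below 0.15 rad and distance of food_box from where it was at the start of the episode below 0.04 m and angle between food_box's own z axis and vertical below 0.05 rad and linear speed of food_box below 0.02 m/s); the robot touches nothing.
It fails at once if the food box is lifted or tipped (15 mm up or 0.15 rad) (height (world z) of food_box above 0.015 m or angle between food_box's own z axis and vertical above 0.15 rad).
It fails at once if the food box is shoved more than 60 mm (distance of food_box from where it was at the start of the episode above 0.06 m).
It fails at once if one of the other things is moved more than 30 mm (distance of any of jam_jar, spoon, tumbler, mug, orange_bowl, spray_bottle, small_box from where it was at the start of the episode above 0.03 m).
It also fails if it takes over 56 s, if anything falls off the work surface, if the arm or the gripper's body presses on something with over 40 N, if the wrist force passes 120 N, or if a joint passes its speed limit or range.

## Working session

There is one attempt and no reset: what is moved stays moved. The work goes in short steps, Python scripts to look and compute and a tool call to move; the robot and the scene stay as the last step left them, time stands still between calls to the robot, and variables do not carry over. Pictures are saved under pics/ and viewed, at most 10 in all, crops included, and the job is handed in when it is done.

Besides the shell and the picture viewer there is one more tool, called after "Emit:" as name(argument=value, ...) on one line, values as JSON. drive_tool: Moves the arm, as the interface text tells. Shifts and turns lie within -1 to 1; 1 stands for 0.1 m of shift or pi/4 rad of turn. Its arguments: {"type":"object","properties":{"commands":{"type":"string"},"force":{"type":"number"}},"required":["commands"]}

```bash
mkdir -p pics
cat > h.py <<'E'
import numpy as np,cv2
from scipy.spatial.transform import Rotation as R
def mats(p):
    f=240/np.tan(np.radians(p["fov_y"])/2)
    a=np.array(p["attitude"],float)
    M=a if a.shape==(3,3) else R.from_quat(a,scalar_first=True).as_matrix()
    return np.array([[f,0,p["cx"]],[0,f,p["cy"]],[0,0,1]]),np.array([p["k1"],0,0,0,0.]),M,np.array(p["position"],float)
def ray(p,uv,z):
    K,d,M,t=mats(p)
    n=cv2.undistortPoints(np.array([[uv]],float),K,d)[0,0]
    v=M@[n[0],n[1],1]
    return t+v*(z-t[2])/v[2]
def proj(p,X):
    K,d,M,t=mats(p)
    return cv2.projectPoints(np.array(X,float).reshape(-1,3),cv2.Rodrigues(M.T)[0],-M.T@t,K,d)[0][:,0]
E
python3 - <<'E'
from rig import *; from h import *
H={'food_box':72,'flap_near_edge':75,'flap_far_edge':75,'flap_left_edge':75,'flap_right_edge':75,'jam_jar':60,'spoon':10,'tumbler':120,'mug':70,'orange_bowl':40,'spray_bottle':150,'small_box':60}
for c in("scene","top"):
    p=capture(c); cv2.imwrite(f"pics/{c}.png",p["pixels"]); print(c,p["attitude"],p["position"],p["fov_y"],p["k1"])
    for n in H:
        for b in boxes_of(p,n)[:1]: print(n,round(b["confidence"],2),np.round(b["position"]),ray(p,b["position"],H[n]).round())
E
```

```text
scene [-0.13690023  0.45624182  0.83706123 -0.26912865] [1185.33393066  438.55235661 1133.4057707 ] 54.44582526598268 0.042141760147997635
food_box 0.89 [335. 257.] [570.  62.  72.]
flap_near_edge 0.84 [344. 232.] [485.  40.  75.]
flap_far_edge 0.57 [328. 280.] [645.  88.  75.]
flap_left_edge 0.75 [371. 266.] [544. 161.  75.]
flap_right_edge 0.53 [299. 244.] [590. -45.  75.]
jam_jar 0.98 [416. 276.] [499. 275.  60.]
spoon 0.67 [344. 220.] [404. -10.  10.]
tumbler 0.87 [226. 160.] [ 475. -396.  120.]
mug 0.57 [453. 354.] [655. 448.  70.]
orange_bowl 0.69 [176. 188.] [ 596. -516.   40.]
spray_bottle 0.7 [177. 188.] [ 655. -416.  150.]
small_box 0.55 [242. 290.] [785. -95.  60.]
top [-0.01816848  0.71522249 -0.69852525  0.01375367] [ 500.68295258   11.43628232 1548.46767297] 50.63938563859913 -0.12346399870500162
food_box 0.79 [309. 240.] [562.  65.  72.]
flap_near_edge 0.83 [321. 265.] [488.  30.  75.]
flap_far_edge 0.66 [306. 212.] [642.  77.  75.]
flap_left_edge 0.71 [274. 249.] [531. 165.  75.]
flap_right_edge 0.68 [348. 231.] [589. -47.  75.]
jam_jar 0.9 [240. 265.] [483. 268.  60.]
spoon 0.93 [325. 293.] [402.  16.  10.]
tumbler 0.75 [478. 281.] [ 454. -418.  120.]
mug 0.64 [183. 205.] [655. 443.  70.]
orange_bowl 0.8 [284. 165.] [787. 147.  40.]
spray_bottle 0.89 [491. 221.] [ 623. -444.  150.]
small_box 0.61 [368. 172.] [ 766. -105.   60.]
```

```bash
ls; python3 -c "
from rig import sense,tips_ahead;print(sense(),tips_ahead if not callable(tips_ahead) else tips_ahead())"
```

```text
h.py
pics
{'time_s': 1.3, 'joints': array([ 9.69597396e-01,  3.12915997e-01,  1.49772332e+00,  2.20575894e-05,
        1.33098306e+00, -2.23403218e-01]), 'dq': array([-1.54213630e-03,  7.50806444e-05,  1.23115383e-03,  5.36556004e-04,
       -1.36994037e-03, -5.63473765e-04]), 'tau': array([-1.29081445e-04, -4.12159181e+01, -2.59898043e+01, -1.73256681e-04,
        5.07045170e-04, -1.70643233e-07]), 'eef_pos': array([193.66803058, 487.97664961, 248.27719904]), 'ee_rot': array([-1.57699472e-05,  1.87779044e-01,  9.82211296e-01, -9.32151942e-06]), 'force': array([ 0.14859055, -0.27475997, -0.01495312]), 'wrist_torque': array([ 0.01767247, -0.0489503 , -0.01490382]), 'grip_force': 0.0, 'grip_width': 1.000375295634246} 17.0
```

View pics/top.png

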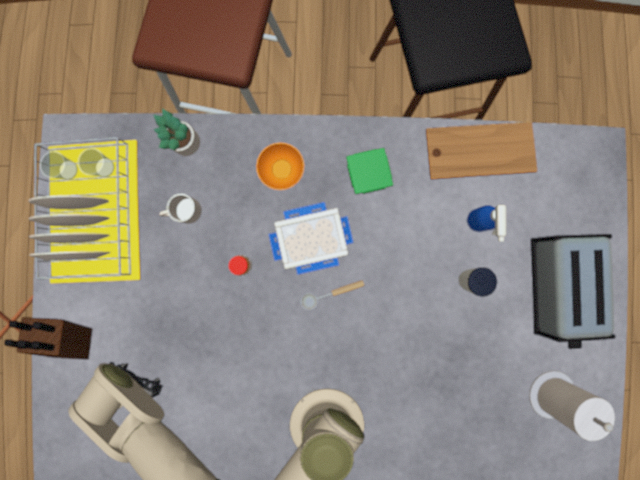

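View pics/scene.png

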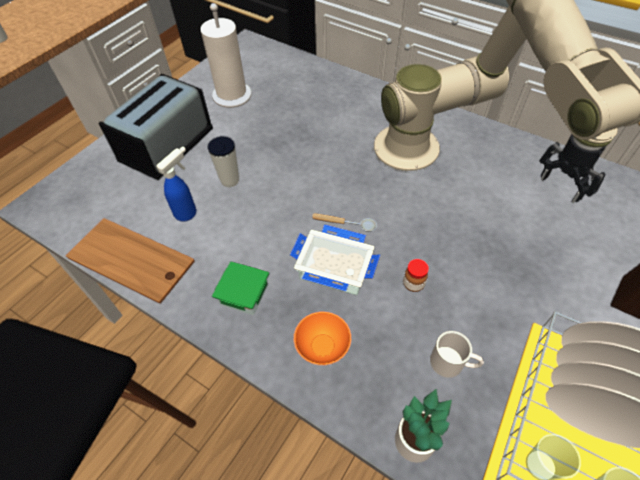

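The top view shows the box at about (312, 239) px, yawed about 0.27 rad, with the blue flaps visible on all four sides. The jar is at (239, 265) and the spoon at (333, 295). In the scene view the box is at (335, 258). The network positions agree with both, so next I'll refine the lid fit.

Run:
```python
from rig import *; from h import *
from scipy.optimize import least_squares
def world(c,z,q):
    a=q[2];Rm=np.array([[np.cos(a),-np.sin(a)],[np.sin(a),np.cos(a)]])
    return np.c_[c@Rm.T+q[:2],np.full(len(c),z)]
L=np.array([[-70,-95],[70,-95],[70,95],[-70,95]])
ps={}
for c in("scene","top"):
    p=capture(c); im=p["pixels"]; ps[c]=p
    hsv=cv2.cvtColor(im,cv2.COLOR_BGR2HSV)
    u=proj(p,[[565,62,60]])[0]
    reg=np.zeros(im.shape[:2],np.uint8); cv2.circle(reg,tuple(int(x) for x in u),62,255,-1)
    m=((hsv[...,1]<60)&(hsv[...,2]>195)).astype(np.uint8)*255&reg
    m=cv2.morphologyEx(m,cv2.MORPH_CLOSE,np.ones((9,9)))
    n,lab,st,_=cv2.connectedComponentsWithStats(m); k=1+np.argmax(st[1:,4]); ys,xs=np.where(lab==k)
    W=np.array([ray(p,(x,y),72)[:2] for x,y in zip(xs,ys)],np.float32)
    r=cv2.minAreaRect(W); print(c,np.round(r[0]),np.round(r[1]),r[2])
    # blue flaps: outer extent in box frame assuming z 67
    b=((hsv[...,0]>100)&(hsv[...,0]<125)&(hsv[...,1]>150)).astype(np.uint8)*255&reg
    ys,xs=np.where(b>0); B=np.array([ray(p,(x,y),70)[:2] for x,y in zip(xs,ys)])
    a=.27;q=(B-[565,63])@np.array([[np.cos(a),-np.sin(a)],[np.sin(a),np.cos(a)]]); print(q.min(0).round(),q.max(0).round())
    o=cv2.resize(im[180:330,240:400] if c=="top" else im[190:330,260:410],None,fx=5,fy=4.0) if 0 else im.copy()
    pt=proj(p,world(L,72,(565,63,.27)))
    x0,y0=int(u[0])-65,int(u[1])-50
    o=cv2.resize(im[y0:y0+100,x0:x0+130],None,fx=6,fy=6,interpolation=cv2.INTER_CUBIC)
    cv2.polylines(o,[((pt-[x0,y0]+.5)*6).astype(int).reshape(-1,1,2)],True,(0,0,255),1)
    cv2.imwrite(f"pics/{c}2.png",o)
```

```text
scene [581.  62.] [163. 190.] 14.023791313171387
[ -97. -125.] [ 97. 112.]
top [566.  61.] [141. 191.] 14.238377571105957
[ -91. -118.] [ 95. 114.]
```

View pics/top2.png

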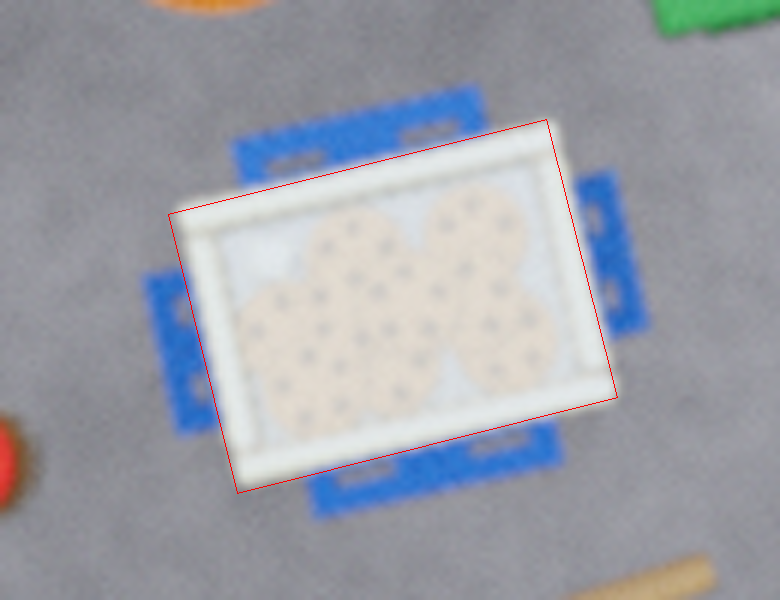

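View pics/scene2.png

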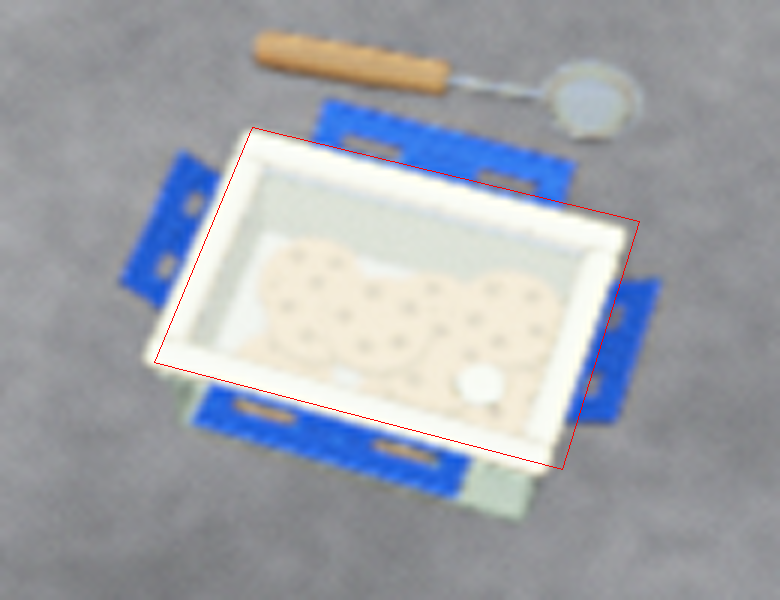

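Top fit: lid 141×191 mm, centre (566, 61), yaw 0.249; the scene overlay sits within about 3 mm of that. I'll use (567, 60) and 0.25 rad, and move above the left flap with the fingers shut.

Emit:
drive_tool(commands="0.215 -0.195 0 0 0 0.05 0;0.215 -0.195 0 0 0 0.05 0;0.215 -0.195 0 0 0 0.05 0;0.215 -0.195 0 0 0 0.05 0;0.215 -0.195 0 0 0 0.05 0;0.215 -0.195 0 0 0 0.05 0;0.215 -0.195 0 0 0 0.05 0;0.215 -0.195 0 0 0 0.05 0;0.215 -0.195 0 0 0 0.05 0;0.215 -0.195 0 0 0 0.05 0;0.215 -0.195 0 0 0 0.05 0;0.215 -0.195 0 0 0 0.05 0;0.215 -0.195 0 0 0 0.05 0;0.215 -0.195 0 0 0 0.05 0;0.215 -0.195 0 0 0 0.05 0;0.215 -0.195 0 0 0 0.05 0;0 0 0 0 0 0 0;0 0 0 0 0 0 0")

```text
time_s: 2.9
eef_pos: [538.2, 175.1, 247.8]
ee_rot: [-0.0, -0.124, 0.992, 0.0]
force: [0.6, 0.9, 0.0]
grip_width: 0.002
grip_force: 0.0
```

Emit:
drive_tool(commands="0 0 -0.3 0 0 0 0;0 0 -0.3 0 0 0 0;0 0 -0.3 0 0 0 0;0 0 -0.3 0 0 0 0;0 0 -0.08 0 0 0 0;0 0 -0.08 0 0 0 0;0 0 -0.08 0 0 0 0;0 0 -0.08 0 0 0 0;0 0 -0.08 0 0 0 0;0 0 -0.08 0 0 0 0;0 0 -0.08 0 0 0 0;0 0 -0.08 0 0 0 0;0 0 0 0 0 0 0;0 0 0 0 0 0 0")

```text
time_s: 4.07
eef_pos: [537.4, 175.9, 63.9]
ee_rot: [-0.0, -0.125, 0.992, -0.0]
force: [-1.0, -0.2, 0.1]
grip_width: 0.002
grip_force: 0.0
```

```bash
cat > look.py <<'E'
import sys; from rig import *; from h import *
p=capture("scene"); im=p["pixels"]; u=proj(p,[[567,60,60]])[0].astype(int); x0,y0=u-[65,50]
cv2.imwrite(sys.argv[1],cv2.resize(im[y0:y0+100,x0:x0+130],None,fx=6,fy=6,interpolation=cv2.INTER_CUBIC))
print(sense()["force"])
E
python3 look.py pics/l1.png
```

```text
[-0.09782346 -0.00830268 -0.29272254]
```

View pics/l1.png

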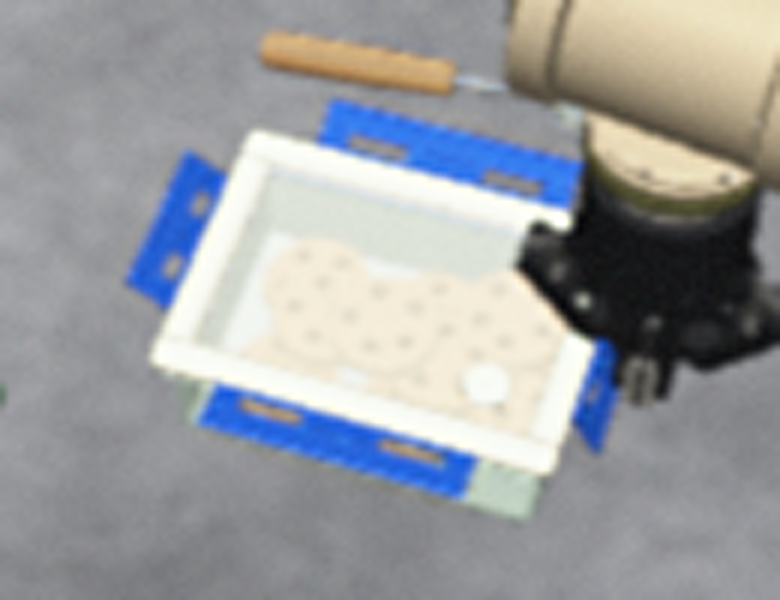

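The view is of the gripper beside the left flap, which is pressed down at about (597, 400) px but still tilted. I'll push inward.

Emit:
drive_tool(commands="0.005 -0.02 0 0 0 0 0;0.005 -0.02 0 0 0 0 0;0.005 -0.02 0 0 0 0 0;0.005 -0.02 0 0 0 0 0;0 0 0 0 0 0 0")

```text
time_s: 4.53
eef_pos: [539.7, 167.8, 64.4]
ee_rot: [-0.0, -0.125, 0.992, 0.0]
force: [-0.3, 2.3, 0.4]
grip_width: -0.0
grip_force: 1.0
```

Emit:
drive_tool(commands="0.005 -0.02 0 0 0 0 0;0.005 -0.02 0 0 0 0 0;0 0 0 0 0 0 0;0 0 0 0 0 0 0")

```text
time_s: 4.87
eef_pos: [540.6, 164.2, 64.4]
ee_rot: [-0.0, -0.125, 0.992, 0.0]
force: [-2.0, 5.1, 0.1]
grip_width: -0.001
grip_force: 2.3
```

```bash
python3 look.py pics/l2.png
```

```text
[-2.4896589   4.86404964  0.89496083]
```

View pics/l2.png

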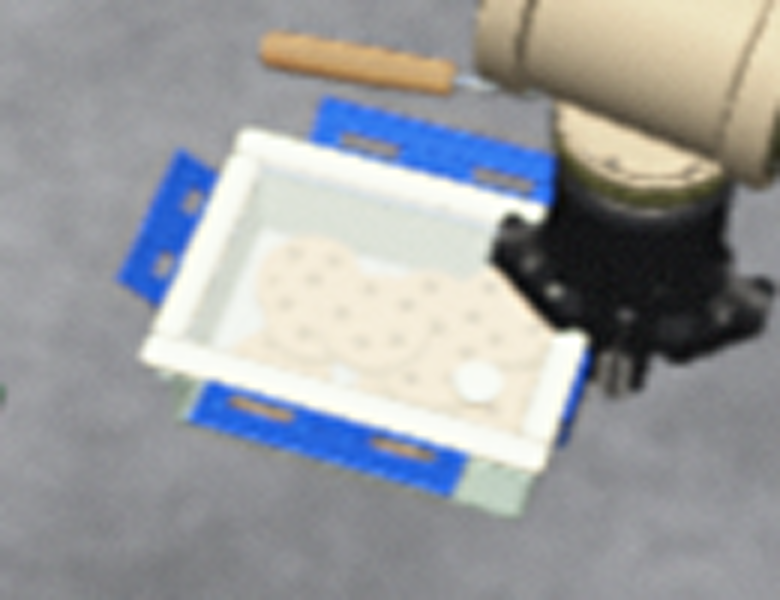

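Left flap looks shut, since it is flush under the rim at (575, 400) px. I'll retreat and go to the near flap.

Emit:
drive_tool(commands="-0.035 0.14 0 0 0 0 0;0 0 0.3 0 0 0 0;0 0 0.3 0 0 0 0;0 0 0.3 0 0 0 0;0 0 0.3 0 0 0 0;-0.11 -0.28 0 0 0 0 0;-0.11 -0.28 0 0 0 0 0;-0.11 -0.28 0 0 0 0 0;-0.11 -0.28 0 0 0 0 0;-0.11 -0.28 0 0 0 0 0;0 0 0 0 0 0 0;0 0 0 0 0 0 0")

```text
time_s: 5.92
eef_pos: [482.1, 36.6, 184.6]
ee_rot: [0.0, -0.124, 0.992, -0.0]
force: [0.5, -0.3, 0.4]
grip_width: -0.0
grip_force: 0.0
```

Emit:
drive_tool(commands="0 0 -0.3 0 0 0 0;0 0 -0.3 0 0 0 0;0 0 -0.1 0 0 0 0;0 0 -0.08 0 0 0 0;0 0 -0.08 0 0 0 0;0 0 -0.08 0 0 0 0;0 0 -0.08 0 0 0 0;0 0 -0.08 0 0 0 0;0 0 -0.08 0 0 0 0;0 0 0 0 0 0 0;0 0 0 0 0 0 0")

```text
time_s: 6.83
eef_pos: [482.3, 38.0, 66.3]
ee_rot: [-0.0, -0.125, 0.992, 0.0]
force: [0.7, 0.3, 0.3]
grip_width: 0.0
grip_force: 0.0
```

Emit:
drive_tool(commands="0.02 0.005 0 0 0 0 0;0.02 0.005 0 0 0 0 0;0.02 0.005 0 0 0 0 0;0 0 0 0 0 0 0;0 0 0 0 0 0 0")

```text
time_s: 7.25
eef_pos: [487.1, 39.4, 66.5]
ee_rot: [-0.002, -0.125, 0.992, 0.0]
force: [-7.9, -1.9, 5.8]
grip_width: -0.003
grip_force: 4.5
```

Emit:
drive_tool(commands="0.02 0.005 0 0 0 0 0;0.01 0.002 0 0 0 0 0;0 0 0 0 0 0 0;0 0 0 0 0 0 0")

```text
time_s: 7.58
eef_pos: [489.9, 40.2, 66.5]
ee_rot: [-0.002, -0.125, 0.992, 0.0]
force: [-9.7, -3.3, 7.0]
grip_width: 0.0
grip_force: 4.9
```

```bash
python3 look.py pics/n1.png
```

```text
[-8.9442506  -2.64406496  6.90985394]
```

View pics/n1.png

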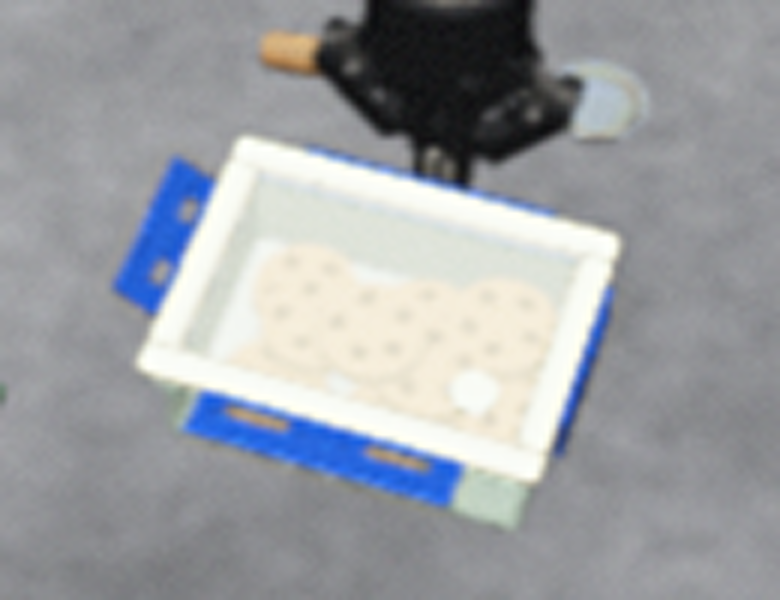

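Left flap is confirmed shut. The near flap shows only a thin sliver at (330–550, 155–215) px. I'll back off and look again on the way to the right flap.

Emit:
drive_tool(commands="-0.15 -0.037 0 0 0 0 0;0 0 0.3 0 0 0 0;0 0 0.3 0 0 0 0;0 0 0.3 0 0 0 0;0 0 0.3 0 0 0 0;0.02 -0.3 0 0 0 0 0;0.1 -0.3 0 0 0 0 0;0.3 -0.2 0 0 0 0 0;0.3 -0.04 0 0 0 0 0;0.32 -0.04 0 0 0 0 0;0.15 -0.05 0 0 0 0 0;0 0 0 0 0 0 0;0 0 0 0 0 0 0")

```text
time_s: 8.72
eef_pos: [595.3, -56.5, 186.0]
ee_rot: [-0.0, -0.125, 0.992, 0.0]
force: [1.0, 0.1, -0.6]
grip_width: 0.0
grip_force: 0.0
```

Run:
```python
from rig import *; from h import *
ims=[]
for c in("scene","top"):
    p=capture(c); im=p["pixels"]; u=proj(p,[[567,60,60]])[0].astype(int); x0,y0=u-[50,50]
    ims.append(cv2.resize(im[y0:y0+100,x0:x0+100],None,fx=4,fy=4,interpolation=cv2.INTER_CUBIC))
    hsv=cv2.cvtColor(im,cv2.COLOR_BGR2HSV)
    reg=np.zeros(im.shape[:2],np.uint8); cv2.circle(reg,tuple(int(x) for x in u),62,255,-1)
    m=((hsv[...,1]<60)&(hsv[...,2]>195)).astype(np.uint8)*255&reg
    m=cv2.morphologyEx(m,cv2.MORPH_CLOSE,np.ones((9,9)))
    n,lab,st,_=cv2.connectedComponentsWithStats(m); k=1+np.argmax(st[1:,4]); ys,xs=np.where(lab==k)
    r=cv2.minAreaRect(np.array([ray(p,(x,y),72)[:2] for x,y in zip(xs,ys)],np.float32)); print(c,np.round(r[0]),np.round(r[1]),r[2])
cv2.imwrite("pics/n2.png",np.hstack(ims))
```

```text
scene [587.  59.] [163. 190.] 13.818307876586914
top [537.   3.] [260. 277.] 20.114465713500977
```

View pics/n2.png

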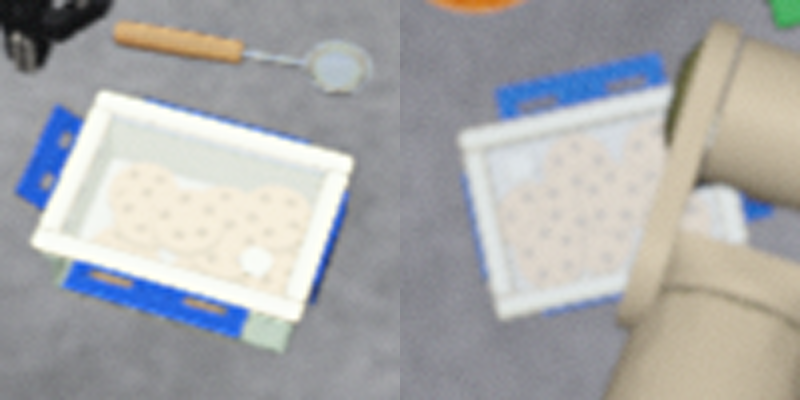

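Left and near are both shut, with only slivers along the rim. The box has moved to about (573, 57), roughly 7 mm. Next is the right flap.

Emit:
drive_tool(commands="0 0 -0.3 0 0 0 0;0 0 -0.3 0 0 0 0;0 0 -0.1 0 0 0 0;0 0 -0.08 0 0 0 0;0 0 -0.08 0 0 0 0;0 0 -0.08 0 0 0 0;0 0 -0.08 0 0 0 0;0 0 -0.08 0 0 0 0;0 0 -0.08 0 0 0 0;0 0 -0.02 0 0 0 0;0 0 0 0 0 0 0")

```text
time_s: 9.73
eef_pos: [595.1, -56.4, 66.1]
ee_rot: [-0.0, -0.125, 0.992, 0.0]
force: [-0.9, 0.5, 0.5]
grip_width: -0.002
grip_force: 0.0
```

Emit:
drive_tool(commands="-0.005 0.02 0 0 0 0 0;-0.005 0.02 0 0 0 0 0;-0.005 0.02 0 0 0 0 0;0 0 0 0 0 0 0;0 0 0 0 0 0 0")

```text
time_s: 10.15
eef_pos: [593.8, -50.5, 66.5]
ee_rot: [0.0, -0.125, 0.992, -0.0]
force: [1.4, -3.5, -0.6]
grip_width: -0.004
grip_force: 1.6
```

Emit:
drive_tool(commands="-0.005 0.02 0 0 0 0 0;0 0 0 0 0 0 0;0 0 0 0 0 0 0")

```text
time_s: 10.4
eef_pos: [593.3, -48.7, 66.5]
ee_rot: [0.0, -0.125, 0.992, -0.0]
force: [1.5, -4.4, -1.5]
grip_width: -0.005
grip_force: 2.2
```

Emit:
drive_tool(commands="-0.005 0.02 0 0 0 0 0;0 0 0 0 0 0 0;0.035 -0.14 0 0 0 0 0;0 0 0.3 0 0 0 0;0 0 0.3 0 0 0 0;0 0 0.3 0 0 0 0;0 0 0.3 0 0 0 0;0.13 0.28 0 0 0 0 0;0.13 0.28 0 0 0 0 0;0.13 0.28 0 0 0 0 0;0.13 0.28 0 0 0 0 0;0.14 0.28 0 0 0 0 0;0 0 0 0 0 0 0;0 0 0 0 0 0 0")

```text
time_s: 11.57
eef_pos: [662.3, 80.4, 185.7]
ee_rot: [-0.001, -0.126, 0.992, 0.0]
force: [0.2, -0.2, 0.0]
grip_width: -0.003
grip_force: 0.0
```

```bash
python3 look.py pics/r1.png
```

```text
[-0.09802635 -0.19305121  0.61504065]
```

View pics/r1.png

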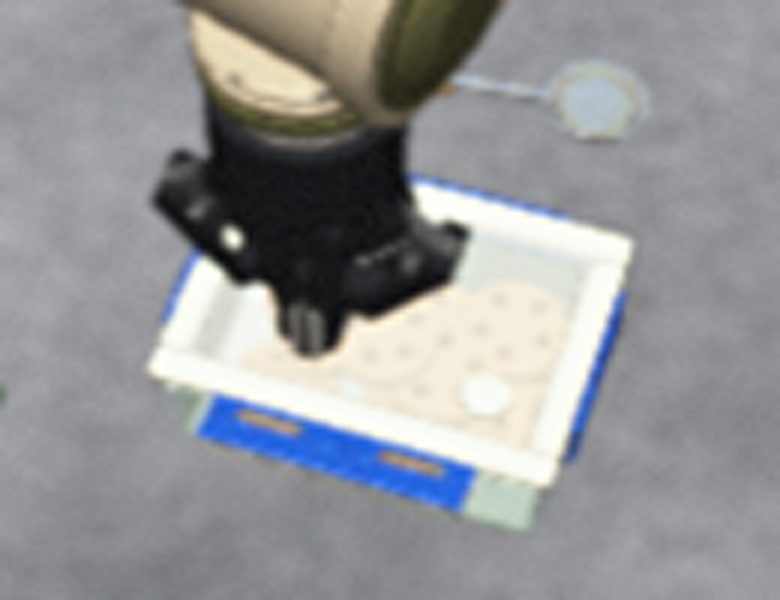

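The right flap is shut, with only a thin strip at (180, 300) px. The far flap at (330, 450) px is the last one open.

Emit:
drive_tool(commands="0 0 -0.3 0 0 0 0;0 0 -0.3 0 0 0 0;0 0 -0.1 0 0 0 0;0 0 -0.08 0 0 0 0;0 0 -0.08 0 0 0 0;0 0 -0.08 0 0 0 0;0 0 -0.08 0 0 0 0;0 0 -0.08 0 0 0 0;0 0 -0.08 0 0 0 0;0 0 -0.02 0 0 0 0;0 0 0 0 0 0 0")

```text
time_s: 12.53
eef_pos: [662.1, 79.4, 66.0]
ee_rot: [-0.0, -0.125, 0.992, 0.0]
force: [0.7, -1.1, -0.6]
grip_width: 0.004
grip_force: 0.0
```

Emit:
drive_tool(commands="-0.02 -0.005 0 0 0 0 0;-0.02 -0.005 0 0 0 0 0;-0.02 -0.005 0 0 0 0 0;0 0 0 0 0 0 0;0 0 0 0 0 0 0")

```text
time_s: 12.95
eef_pos: [656.0, 77.9, 66.5]
ee_rot: [-0.0, -0.125, 0.992, -0.0]
force: [-0.3, -0.5, 0.2]
grip_width: 0.002
grip_force: 0.0
```

Emit:
drive_tool(commands="-0.02 -0.005 0 0 0 0 0;-0.02 -0.005 0 0 0 0 0;0 0 0 0 0 0 0;0 0 0 0 0 0 0")

```text
time_s: 13.28
eef_pos: [652.5, 77.0, 66.5]
ee_rot: [0.001, -0.125, 0.992, -0.0]
force: [4.2, 0.8, -0.4]
grip_width: 0.001
grip_force: 2.1
```

Emit:
drive_tool(commands="-0.02 -0.005 0 0 0 0 0;-0.02 -0.005 0 0 0 0 0;0 0 0 0 0 0 0;0.15 0.037 0 0 0 0 0;0 0 0.35 0 0 0 0;0 0 0.35 0 0 0 0;0 0 0.35 0 0 0 0;0 0 0.35 0 0 0 0;-0.2 -0.3 0 0 0 0 0;-0.2 -0.3 0 0 0 0 0;-0.2 -0.3 0 0 0 0 0;-0.2 -0.3 0 0 0 0 0;-0.2 -0.3 0 0 0 0 0;-0.2 -0.3 0 0 0 0 0;-0.2 -0.3 0 0 0 0 0;-0.2 -0.3 0 0 0 0 0;-0.2 -0.3 0 0 0 0 0;0 0 0 0 0 0 0;0 0 0 0 0 0 0")

```text
time_s: 14.87
eef_pos: [482.1, -191.4, 206.3]
ee_rot: [-0.001, -0.123, 0.992, 0.0]
force: [-0.5, 0.4, 0.9]
grip_width: -0.002
grip_force: 0.0
```

Run:
```python
from rig import *; from h import *
ims=[]
for c in("scene","top"):
    p=capture(c); im=p["pixels"]; u=proj(p,[[567,60,60]])[0].astype(int); x0,y0=u-[50,50]
    ims.append(cv2.resize(im[y0:y0+100,x0:x0+100],None,fx=4,fy=4,interpolation=cv2.INTER_CUBIC))
    for n in("food_box","jam_jar","spoon"):
        b=boxes_of(p,n)[0]["position"]; print(c,n,np.round(b),ray(p,b,{'food_box':72,'jam_jar':60,'spoon':10}[n]).round())
cv2.imwrite("pics/f.png",np.hstack(ims))
```

```text
scene food_box [334. 260.] [578.  65.  72.]
scene jam_jar [417. 276.] [499. 276.  60.]
scene spoon [343. 221.] [408.  -9.  10.]
top food_box [311. 243.] [553.  59.  72.]
top jam_jar [240. 266.] [479. 267.  60.]
top spoon [311. 294.] [398.  56.  10.]
```

View pics/f.png

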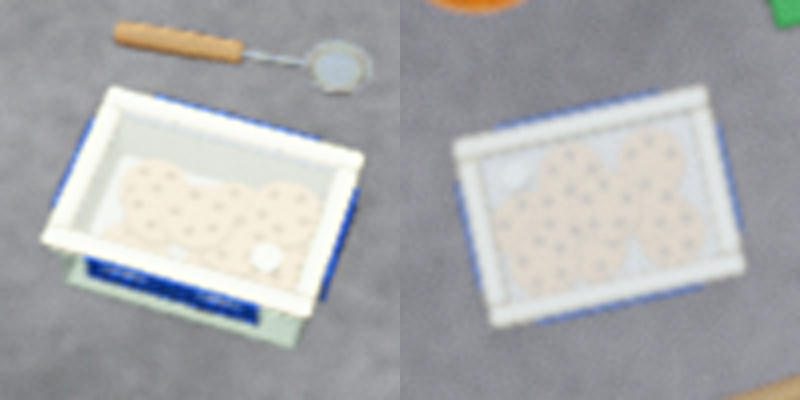

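All four flaps show only thin slivers along the rim in both views. The box has moved a few mm, and the spoon and jar have not moved. I'm handing it in.

```bash
python3 -c "
from rig import *;print(finish_job())"
```

```text
the job is handed in; nothing more can be done
None
```

I pressed all four flaps shut; both cameras show them closed against the glass, with the box flat and only a few millimetres from where it stood. The job is handed in, but the call returned no verdict.

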